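# Turn the data cartridge label-up against the sloping backstop

## Task

The flat black data cartridge lies with its yellow label face down and is too wide to grip. Push it up the sloping backstop until it leans there, then take it by its raised edge and turn it over so that it lies flat on the bench, label up. Finish with it let go, squared up and flush against the foot of the backstop, near the middle, and leave the carton, the tape roll and the glue jar where they are.

Things in the scene. Friction and masses are not known exactly. Their poses are not given: they have to be found in the camera images.
- cartridge: Flat black slab, 125 (own x) x 142 (own y) x 14 (z) mm, 0.18 to 0.34 kg. Origin: centre of the yellow-labelled face; own +z points from the label to the plain face (grey and steel disc): up at the start, down at the end. At the start its 142 mm edges run along the backstop within 12 degrees, 15 to 45 mm short of the foot. Stood on a 142 mm edge it stays upright by itself.
- cartridge_center (a point): Centre of the cartridge slab (7 mm from either face). When pushed up the slope it pivots on its near lower edge, which slides along the bench; a pusher that drags that edge down on the bench jams it (force climbs past 20 N), so back off and push again, rising a few mm.
- backstop: Fixed slippery white plastic slope, 200 mm wide (own y), 6 mm thick. Origin: middle of its foot line on the bench (3 mm painted red line). Own +x points level into the slope, away from the robot, turned up to 20 degrees; the face rises from the foot at 60 degrees towards +x. A cartridge pushed square and low on its edge (5 to 15 N) rides its far edge up the face until it lies on the slope, and stays leaning when let go.
- backstop_top (a point): Middle of the backstop's upper edge, own x = 43, z = 74 mm from the foot; 85 mm up the slope. Behind it is free room but for two thin struts at own y = +-85 mm. The leaning cartridge stands some 30 to 40 mm (along the slope) above this edge. When squaring up, touch lightly: a firm push starts the cartridge's edge up the slope again.
- carton: Bystander: cardboard box 100 x 80 x 55 mm, loose; origin at the centre of its underside.
- tape: Bystander: orange tape roll, 90 mm across, 25 mm high, lying flat, loose; origin at the centre of its underside.
- gluejar: Bystander: white jar with a red cap, 52 mm across, 75 mm high, loose; origin at the centre of its underside.
Not all that is in view belongs to the job. Several things have the shape of the cartridge; the one meant has the colours described above.

How it is judged (in metres and radians):
On the way:
1. the cartridge has been pushed up and leans on the backstop, plain face still upward (angle between cartridge's own z axis and vertical between 0.6 and 1.35 rad and contact force between cartridge and backstop above 0.2 N), for 0.2 s.
At the end, for the whole second after the job is handed in: The cartridge lies flat on the bench at rest, label up (tilted less than 4 degrees), within 8 mm of the foot of the backstop, square to it within 5 degrees, its centre within 50 mm of the backstop's middle, and released (angle between cartridge's own z axis and vertical above 3.07 rad and height (world z) of cartridge_center below 0.012 m and x of cartridge_center in the frame of backstop between -0.0705 and -0.055 m and y of cartridge_center in the frame of backstop between -0.05 and 0.05 m and angle between the x axis of cartridge and the x axis of backstop, either way round below 0.09 rad and linear speed of cartridge below 0.01 m/s); the robot touches nothing.
It fails at once if the carton, tape roll or glue jar was moved more than 30 mm (distance of any of carton, tape, gluejar from where it was at the start of the episode above 0.03 m).
It also fails if it takes over 72 s, if anything falls off the work surface, if the arm or the gripper's body presses on something with over 40 N, if the wrist force passes 120 N, or if a joint passes its speed limit or range.

## Robot

A 6-joint arm with a two-finger parallel gripper is mounted at the origin on the work surface. World frame = base frame: x ahead of the robot, y to its left, z up, the work surface at z = 0. Lengths are in mm, angles in rad, forces in N, time in s.
With the tool pointing down it reaches from about 350 to 875 mm from the base axis. Payload 4.2 kg.
Tool frame: the origin (TCP) lies at the very end of the fingers, on their centre line; the grasp point (between the pads) lies 19 mm behind it; z points along the fingers, y is the direction in which the jaws open and shut (so a half turn about z gives the same grasp; the last joint's range is limited). The gripper opens to 85 mm and grips with 20 to 120 N. Pads are 22 mm wide; open, the fingers measure 114 mm over their backs; the gripper's body (76 mm by 85 mm) begins 54 mm behind the grasp point. The pads swing forward as they close: fully open they stand 13 mm farther back than shut.
Start: joints at [-1.053, 0.385, 0.008, 0, -1.194, -0.259], TCP at [159.967, -604.16, 231.312] pointing down, gripper open.
Joint ranges: [-3.14, 3.14], [-1.21, 2.06], [-1.07, 1.41], [-3.16, 2.05], [-2.99, -0.16], [-3.1, 3.1]. Speed limits (rad/s): [2.79, 2.79, 3.14, 3.14, 3.14, 3.14].

## Interface

Orientations are given as a unit quaternion [x, y, z, w].
In Python, from bench import arm, optics, job gives the robot as it stands.
- The arm moves only by the tool send_rows, never from a script. Its argument "steps" is a list that holds one entry, the list of rows, each a list of 5 numbers: the shift along the tool's x, y, z in cm, then the turn about the tool's z in rad, then the opening, from 0 (shut) to 1 (fully open). A call has 1 to 10 rows; each row shifts and turns the pose as measured when the row begins, along the tool's axes as they then stand; what a row does not reach is not made up. A row lasts 1/12 s, in which the tool goes at most 41.7 mm and 7.16 degrees, less where a joint would pass 70% of its speed; a pose out of reach is approached as far as the arm can. A call with a gripper value outside its range is refused whole. The fingers move at their own pace and stop on an object; the grip force is fixed at half the most. Time passes only in rows, so rows that do not move let the fingers close. It gives the time, the measured TCP pose, the force and the opening at its end, in the units of the state.
- arm.read_state(): the state, without advancing time (a new reading comes with each control period).
- optics.get_image(name): name is "side" or "top"; returns (picture, depth): 420x560x3 uint8, blue, green, red; 420x560 float32, mm along the optical axis (not along the pixel's ray), 0 where there is no reading.
- optics.get_calibration(name): a dict with "K" (3x3 intrinsics, pixels), "rvec" (rotation vector, rad) and "tvec" (3), from world to camera coordinates, as OpenCV has them. Camera axes: x right, y down, z forward; pixel columns grow to the right and rows downward; lengths in mm; the calibration is good to about 2 mm. A picture is of the moment at which its call begins. get_calibration takes no time and is no camera call.
- job.job_done(): hands the job in, once; it reports no verdict.
The state is a dict: "clock": time; "joints": joint angles; "joint_vel": joint speeds; "joint_efforts": joint torques, N m; "position": TCP position; "ee_rot": TCP orientation; "contact_force": force on the tool from outside, world axes, zero at the start; "wrist_torque": the same for the moment, N m; "gripper_width": finger opening in mm.
Only numpy, scipy, OpenCV 4.12 (cv2) and the standard library are available. Lean on these libraries where they do the work, as an engineer would, in place of code of your own. Each camera call takes 0.05 s, during which the arm holds its last target. There are 200 camera calls.

## Working session

There is one attempt and no reset: what is moved stays moved. The work goes in short steps, Python scripts to look and compute and a tool call to move; the robot and the scene stay as the last step left them, time stands still between calls to the robot, and variables do not carry over. Pictures are saved under pics/ and viewed, about 8 in all and at most 12, crops included, and the job is handed in when it is done.

Besides the shell and the picture viewer there is one more tool, called after "Request:" as a command line: name --argument value ..., lists and objects as JSON in quotes. send_rows: Moves the arm, as the interface text tells. Its arguments: {"type":"object","properties":{"steps":{"type":"array","items":{"type":"array","items":{"type":"array","items":{"type":"number"}}}}},"required":["steps"]}

```bash
ls; mkdir -p pics; cat > h.py <<'E'
import numpy as np,cv2
from bench import arm,optics,job
from scipy.spatial.transform import Rotation as R
def cal(n):
    c=optics.get_calibration(n);return np.array(c["K"]),cv2.Rodrigues(np.array(c["rvec"],float))[0],np.array(c["tvec"],float).ravel()
def ray(n,uv,z):
    K,Rm,t=cal(n);C=-Rm.T@t
    d=Rm.T@np.linalg.inv(K)@np.array([uv[0],uv[1],1.]);return C+d*(z-C[2])/d[2]
def proj(n,P):
    K,Rm,t=cal(n);p=K@(Rm@np.array(P,float)+t);return p[:2]/p[2]
def cloud(n,depth):
    K,Rm,t=cal(n);v,u=np.indices(depth.shape)
    p=np.stack([(u-K[0,2])/K[0,0]*depth,(v-K[1,2])/K[1,1]*depth,depth],-1)-t
    return p@Rm
E
python3 - <<'E'
from h import *
for n in("top","side"):
    im,d=optics.get_image(n);cv2.imwrite(f"pics/{n}0.png",im);np.save(n+"0.npy",d)
    K,Rm,t=cal(n);print(n,-Rm.T@t,K[0,0],Rm[2])
print(arm.read_state())
E
```

```text
pics
top [381.78245368  31.5080061  898.06508977] 381.78479882815463 [ 0.19463591  0.04680791 -0.97975807]
side [249.0842543  790.41375895 960.97097125] 507.9857041682441 [ 0.24616835 -0.62779117 -0.73843035]
{'clock': 0.1, 'joints': array([-1.05341078e+00,  3.85488905e-01,  6.73644134e-03, -3.88820373e-04,
       -1.19400933e+00, -2.58562991e-01]), 'joint_vel': array([-0.00111748, -0.00058888,  0.00324368,  0.00284802,  0.00111199,
        0.00087431]), 'joint_efforts': array([ 1.15681320e-03, -3.93320775e+01,  1.88931030e+01,  4.19784531e+00,
       -2.55870647e-03,  1.07725813e-05]), 'position': array([ 159.80811209, -603.67620068,  230.32205498]), 'ee_rot': array([-1.28979195e-01,  9.91646796e-01,  9.78054201e-04, -2.04509037e-04]), 'contact_force': array([ 0.34746694, -0.15702172, -0.49739101]), 'wrist_torque': array([-0.01596787,  0.0131953 , -0.03821763]), 'gripper_width': 85.60285982619637}
```

View pics/top0.png

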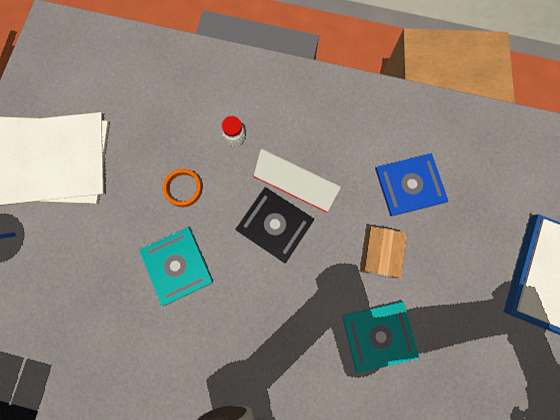

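View pics/side0.png

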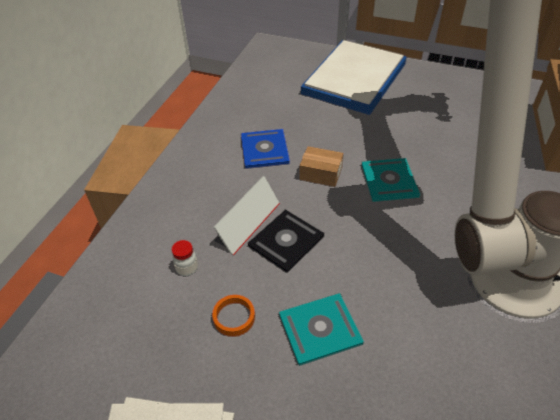

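The black cartridge is the candidate at top (275,224), side (287,238). Lookalikes of the same shape are blue at top (412,184), teal at (175,266) and teal at (381,337). The description says black with a grey/steel disc, so I choose (275,224). The backstop is at about (297,180), with its red foot line facing the cartridge. Next I measure and check a crop.

```bash
cat > m.py <<'E'
from h import *
def foot(im,n):
    b,g,r=[im[...,i].astype(int) for i in range(3)]
    m=((r>g+60)&(r>b+60)&(abs(g-b)<40)).astype(np.uint8)
    k,l,s,c=cv2.connectedComponentsWithStats(m,connectivity=8)
    out=[]
    for i in range(1,k):
        w=max(s[i,2],s[i,3])
        if s[i,4]>25:
            v,u=np.where(l==i);P=np.array([ray(n,(a,b_),0)[:2] for a,b_ in zip(u,v)])
            out.append((s[i].tolist(),c[i].round(0).tolist(),P.mean(0).round(1).tolist(),[x for x in cv2.minAreaRect(P.astype(np.float32))]))
    return out
E
python3 - <<'E'
from m import *
T=cv2.imread("pics/top0.png");S=cv2.imread("pics/side0.png")
for n,I,roi in(("top",T,(230,180,90,90)),("side",S,(240,205,90,70))):
    for o in foot(I,n): print(n,o)
    x,y,w,h=roi;m=np.zeros(I.shape[:2],np.uint8);m[y:y+h,x:x+w]=(I[y:y+h,x:x+w].max(-1)<60)
    m=cv2.morphologyEx(m,cv2.MORPH_CLOSE,np.ones((15,15)))
    c=max(cv2.findContours(m,0,1)[0],key=cv2.contourArea)
    P=np.array([ray(n,p[0],10)[:2] for p in c],np.float32);r=cv2.minAreaRect(P);print(n,r,cv2.boxPoints(r).round(0).tolist())
# others
P=cloud("top",np.load("top0.npy"))
for nm,(u,v) in dict(carton=(385,250),jar=(232,126),tape=(168,188),stoptop=(300,166)).items(): print(nm,P[v,u].round(0))
cv2.imwrite("pics/crop1.png",np.hstack([cv2.resize(T[130:280,220:370],(400,400)),cv2.resize(S[170:280,200:330],(400,400))]))
E
```

```text
Traceback (most recent call last):
  File "m.py", line 10, in foot
    v,u=np.where(l==i);P=np.array([ray(n,(a,b_),0)[:2] for a,b_ in zip(u,v)])
                                   ~~~^^^^^^^^^^^^
  File "h.py", line 7, in ray
    K,Rm,t=cal(n);C=-Rm.T@t
           ~~~^^^
  File "h.py", line 5, in cal
    c=optics.get_calibration(n);return np.array(c["K"]),cv2.Rodrigues(np.array(c["rvec"],float))[0],np.array(c["tvec"],float).ravel()
ValueError: time passes only in moves, steps and waits
```

```bash
sed -i 's/^def cal/import functools\n@functools.cache\ndef cal/' h.py
sed -i 's/s\[i,4\]>25/25<s[i,4]<400/' m.py
python3 - <<'E'
from m import *
T=cv2.imread("pics/top0.png");S=cv2.imread("pics/side0.png")
for n,I,roi in(("top",T,(230,180,90,90)),("side",S,(240,205,90,70))):
    for o in foot(I,n): print(n,o)
    x,y,w,h=roi;m=np.zeros(I.shape[:2],np.uint8);m[y:y+h,x:x+w]=(I[y:y+h,x:x+w].max(-1)<60)
    m=cv2.morphologyEx(m,cv2.MORPH_CLOSE,np.ones((15,15)))
    c=max(cv2.findContours(m,0,1)[0],key=cv2.contourArea)
    P=np.array([ray(n,p[0],10)[:2] for p in c],np.float32);r=cv2.minAreaRect(P);print(n,r,cv2.boxPoints(r).round(0).tolist())
P=cloud("top",np.load("top0.npy"))
for nm,(u,v) in dict(carton=(385,250),jar=(232,126),tape=(168,188),stoptop=(300,166)).items(): print(nm,P[v,u].round(0))
cv2.imwrite("pics/crop1.png",np.hstack([cv2.resize(T[130:280,220:370],(400,400)),cv2.resize(S[170:280,200:330],(400,400))]))
E
```

```text
top ([221, 116, 21, 20, 328], [231.0, 126.0], [747.1, 234.9], [(747.0387573242188, 235.76609802246094), (51.130985260009766, 50.547630310058594), 13.72309684753418])
top ([253, 176, 74, 37, 132], [290.0, 194.0], [609.0, 50.1], [(609.588134765625, 52.79422378540039), (197.82150268554688, 4.072793006896973), 76.9681167602539])
top ((527.9013061523438, 69.2662353515625), (141.12432861328125, 125.3026123046875), 70.02046203613281) [[445.0, 24.0], [563.0, -18.0], [611.0, 114.0], [493.0, 157.0]]
side ([234, 204, 45, 50, 70], [256.0, 229.0], [611.7, 52.7], [(610.806640625, 49.17294692993164), (189.2311248779297, 2.936389207839966), 76.97630310058594])
side ([171, 240, 22, 19, 321], [182.0, 249.0], [756.0, 171.9], [(756.6866455078125, 171.7521514892578), (51.224830627441406, 54.85568618774414), 19.306304931640625])
side ((527.7770385742188, 68.65457153320312), (148.62380981445312, 127.91087341308594), 69.41970825195312) [[442.0, 22.0], [562.0, -23.0], [614.0, 116.0], [494.0, 161.0]]
carton [ 521. -183.   56.]
jar [716. 216.  74.]
tape [553. 341.   5.]
stoptop [685.  43.  -1.]
```

View pics/crop1.png

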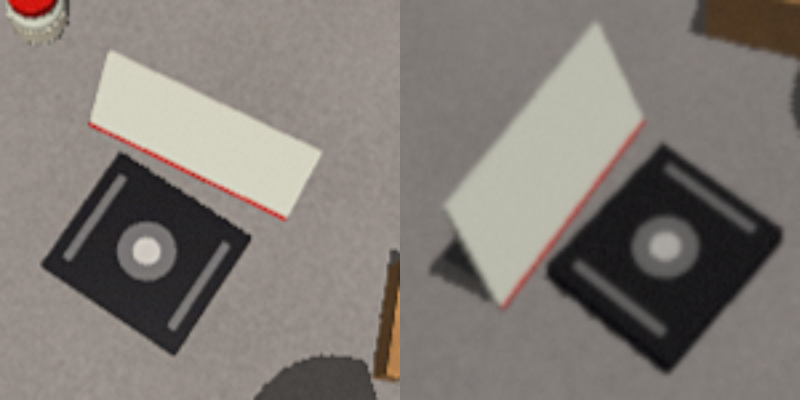

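The crop confirms it: a black slab with a steel disc, about 7° off the backstop. Backstop foot is at about (610,50.5) with its x axis at −13°. Cartridge centre in the backstop frame is about (−84,0).

Request:
send_rows --steps '[[[0,0,0,0.122,1],[0,0,0,0.122,1],[0,0,0,0.122,1],[0,0,0,0.122,1],[-0.6,3.9,0,0,1],[-0.6,3.9,0,0,1],[-0.6,3.9,0,0,1],[-0.6,3.9,0,0,1],[-0.6,3.9,0,0,1],[-0.6,3.9,0,0,1]]]'

```text
clock: 0.93
position: [251.4, -381.1, 222.1]
ee_rot: [0.13, 0.991, 0.006, -0.005]
contact_force: [1.5, 0.5, 0.7]
gripper_width: 85.6
```

```bash
cat > st.py <<'E'
from h import *
O=np.array([610,50.5,0]);B=R.from_euler('z',-13,degrees=True)
s=arm.read_state();r=R.from_quat(s["ee_rot"]);p=s["position"]
print("t",round(s["clock"],2),"B pos",B.inv().apply(p-O).round(1),"tool y yaw in B",np.degrees(np.arctan2(*B.inv().apply(r.apply([0,1,0]))[1::-1])).round(1),"F_B",B.inv().apply(s["contact_force"]).round(1),"w",round(s["gripper_width"],1),"q",np.round(s["joints"],2))
E
python3 st.py
```

```text
t 0.93 B pos [-252.3 -501.3  222.1] tool y yaw in B 88.0 F_B [1.4 0.8 0.7] w 85.6 q [-0.63  0.11 -0.39 -0.01 -1.09 -1.19]
```

Request:
send_rows --steps '[[[-0.55,3.9,0,-0.035,1],[-0.55,3.9,0,0,1],[-0.55,3.9,0,0,1],[-0.55,3.9,0,0,1],[-0.55,3.9,0,0,1],[-0.55,3.9,0,0,1],[-0.55,3.9,0,0,1],[-0.55,3.9,0,0,1],[-0.55,3.9,0,0,1],[-0.55,3.9,0,0,1]]]'

```text
clock: 1.77
position: [392.7, 5.3, 225.8]
ee_rot: [0.113, 0.994, 0.008, -0.005]
contact_force: [1.5, -1.3, 0.1]
gripper_width: 85.6
```

Request:
send_rows --steps '[[[-0.5,3.6,0,0,1],[-0.5,3.6,0,0,1],[-0.5,3.6,0,0,1],[0,0,2.5,0,1],[0,0,2.5,0,1],[0,0,2.5,0,1],[0,0,2.5,0,1],[0,0,0,0,1]]]'

```text
clock: 2.43
position: [434.5, 124.7, 124.5]
ee_rot: [0.106, 0.994, 0.01, -0.002]
contact_force: [-0.6, -0.5, 0.0]
gripper_width: 85.6
```

```bash
python3 st.py
```

```text
t 2.43 B pos [-187.7   32.9  124.5] tool y yaw in B 90.8 F_B [-0.4 -0.6  0. ] w 85.6 q [ 0.63  0.21 -0.55 -0.02 -0.81 -2.4 ]
```

Request:
send_rows --steps '[[[0,-1.7,2.5,0.014,1],[0,-1.6,2.5,0,1],[0,0,2.5,0,1],[0,0,2.0,0,1],[0,0,1.5,0,1],[0,0,0.7,0,1],[0,0,0,0,1]]]'

```text
clock: 3.02
position: [432.2, 95.8, 8.4]
ee_rot: [0.112, 0.994, 0.012, 0.002]
contact_force: [-0.0, 0.6, -0.2]
gripper_width: 85.6
```

```bash
python3 st.py; python3 - <<'E'
from h import *
im,d=optics.get_image("side");cv2.imwrite("pics/s1.png",cv2.resize(im[170:330,200:420],(800,582)))
E
```

```text
t 3.02 B pos [-183.4    4.2    8.4] tool y yaw in B 90.1 F_B [-0.1  0.6 -0.2] w 85.6 q [ 0.58  0.4  -0.69 -0.04 -0.47 -2.34]
```

View pics/s1.png

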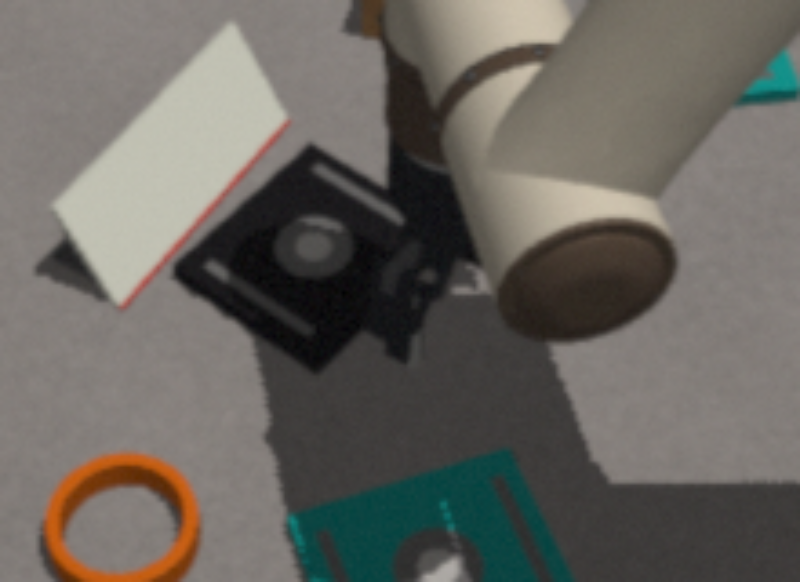

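The view shows the open gripper just behind the cartridge's near edge, with a fingertip near full-frame pixel (310,269). I'll touch down to learn the tip height.

Request:
send_rows --steps '[[[0,0,0.5,0,1],[0,0,0.3,0,1],[0,0,0.3,0,1],[0,0,0,0,1]]]'

```text
clock: 3.4
position: [435.8, 98.3, 0.9]
ee_rot: [0.111, 0.994, 0.015, 0.006]
contact_force: [-0.3, 0.2, 0.9]
gripper_width: 85.2
```

```bash
python3 st.py; python3 - <<'E'
from h import *
O=np.array([610,50.5,0]);B=R.from_euler('z',-13,degrees=True)
for z in(8,21):
  for y in(47,57):print(z,y,proj("side",O+B.apply([-183+11,4+y,z])).round(1))
E
```

```text
t 3.4 B pos [-180.4    7.4    0.9] tool y yaw in B 90.2 F_B [-0.4  0.1  0.9] w 85.2 q [ 0.58  0.41 -0.69 -0.04 -0.44 -2.34]
8 47 [305.4 270.6]
8 57 [303.1 273.6]
21 47 [305.4 267.2]
21 57 [303.1 270.3]
```

Request:
send_rows --steps '[[[0,0,0.3,0,1],[0,0,0.3,0,1],[0,0,0,0,1]]]'

```text
clock: 3.65
position: [436.7, 99.0, -4.6]
ee_rot: [0.111, 0.994, 0.016, 0.007]
contact_force: [0.8, 0.3, 0.2]
gripper_width: 85.5
```

Request:
send_rows --steps '[[[0,0,0.3,0,1],[0,0,0,0,1]]]'

```text
clock: 3.82
position: [436.7, 99.1, -7.8]
ee_rot: [0.111, 0.994, 0.016, 0.007]
contact_force: [-0.2, 0.0, -0.9]
gripper_width: 85.6
```

Request:
send_rows --steps '[[[-0.5,-0.4,0,0,1],[-0.5,-0.3,0,0,1],[-0.5,0,0,0,1],[-0.5,0,0,0,1],[-0.5,0,0,0,1],[-0.5,0,0,0,1],[-0.5,0,0,0,1],[-0.5,0,0,0,1]]]'

```text
clock: 4.48
position: [473.3, 79.3, -8.7]
ee_rot: [0.113, 0.994, 0.013, 0.003]
contact_force: [-3.0, 1.5, 2.2]
gripper_width: 85.5
```

```bash
python3 st.py
```

```text
t 4.48 B pos [-139.7   -2.7   -8.7] tool y yaw in B 90.1 F_B [-3.3  0.8  2.2] w 85.5 q [ 0.49  0.47 -0.61 -0.04 -0.47 -2.25]
```

Request:
send_rows --steps '[[[-0.4,0,0,0,1],[-0.4,0,-0.05,0,1],[-0.4,0,-0.05,0,1],[-0.4,0,-0.05,0,1],[-0.4,0,-0.05,0,1]]]'

```text
clock: 4.9
position: [486.1, 72.6, -8.7]
ee_rot: [0.113, 0.993, 0.01, -0.006]
contact_force: [-6.3, 2.5, 3.0]
gripper_width: 85.4
```

```bash
python3 st.py
```

```text
t 4.9 B pos [-125.7   -6.3   -8.7] tool y yaw in B 90.0 F_B [-6.7  1.1  3. ] w 85.4 q [ 0.46  0.49 -0.57 -0.05 -0.52 -2.22]
```

Request:
send_rows --steps '[[[-0.4,0.1,-0.1,0,1],[-0.4,0.1,-0.1,0,1],[-0.4,0.1,-0.1,0,1],[-0.4,0.1,-0.1,0,1],[-0.4,0.1,-0.1,0,1],[-0.4,0,-0.1,0,1],[-0.4,0,-0.1,0,1]]]'

```text
clock: 5.48
position: [510.8, 69.3, -4.9]
ee_rot: [0.114, 0.993, 0.007, -0.013]
contact_force: [-2.2, 0.5, -1.3]
gripper_width: 85.1
```

```bash
python3 st.py
```

```text
t 5.48 B pos [-100.9   -4.    -4.9] tool y yaw in B 89.9 F_B [-2.2 -0.  -1.3] w 85.1 q [ 0.43  0.51 -0.49 -0.05 -0.58 -2.19]
```

Request:
send_rows --steps '[[[-0.4,0.05,0,0,1],[-0.4,0.05,0,0,1],[-0.4,0.05,0,0,1],[-0.4,0.05,0,0,1],[-0.4,0.05,0,0,1],[-0.4,0.05,-0.05,0,1],[-0.4,0,-0.05,0,1],[-0.4,0,-0.05,0,1]]]'

```text
clock: 6.15
position: [549.3, 65.0, -3.0]
ee_rot: [0.114, 0.993, 0.008, -0.01]
contact_force: [-2.4, 0.7, -0.5]
gripper_width: 85.3
```

```bash
python3 st.py; python3 - <<'E'
from h import *
im,d=optics.get_image("side");cv2.imwrite("pics/s2.png",cv2.resize(im[130:330,170:410],(720,600)))
E
```

```text
t 6.15 B pos [-62.4   0.5  -3. ] tool y yaw in B 90.0 F_B [-2.5  0.1 -0.5] w 85.3 q [ 0.4   0.55 -0.4  -0.04 -0.63 -2.16]
```

View pics/s2.png

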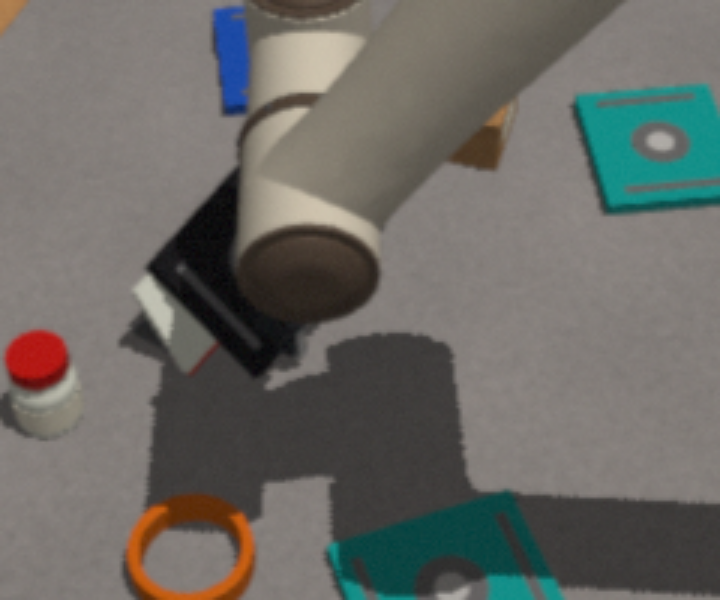

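The cartridge is riding up squarely with its top edge near (150,265), and its bottom corner at (262,375) is close to the foot. Continuing.

Request:
send_rows --steps '[[[-0.4,0,0,0,1],[-0.4,0,0,0,1],[-0.4,0,0,0,1],[-0.4,0,0,0,1],[-0.4,0,0,0,1],[-0.3,0,0,0,1],[-0.3,0,0,0,1]]]'

```text
clock: 6.78
position: [577.3, 58.5, -3.0]
ee_rot: [0.114, 0.993, 0.008, -0.01]
contact_force: [-3.0, 0.8, 0.1]
gripper_width: 85.6
```

```bash
python3 st.py
```

```text
t 6.78 B pos [-33.6   0.5  -3. ] tool y yaw in B 89.9 F_B [-3.1  0.1  0.1] w 85.6 q [ 0.37  0.58 -0.33 -0.04 -0.67 -2.13]
```

Request:
send_rows --steps '[[[-0.3,0,0,0,1],[-0.3,0,0,0,1],[-0.3,0,0,0,1],[0,0,0,0,1]]]'

```text
clock: 7.12
position: [587.4, 56.0, -3.6]
ee_rot: [0.114, 0.993, 0.008, -0.01]
contact_force: [-2.4, 0.7, 0.8]
gripper_width: 85.4
```

```bash
python3 st.py
```

```text
t 7.12 B pos [-23.3   0.3  -3.6] tool y yaw in B 89.9 F_B [-2.5  0.2  0.8] w 85.4 q [ 0.36  0.59 -0.31 -0.04 -0.68 -2.13]
```

Request:
send_rows --steps '[[[-0.3,0,0,0,1],[-0.2,0,0,0,1],[0,0,0,0,1]]]'

```text
clock: 7.37
position: [591.5, 54.9, -3.9]
ee_rot: [0.115, 0.993, 0.008, -0.011]
contact_force: [-3.4, 0.2, 1.3]
gripper_width: 85.5
```

```bash
python3 st.py
```

```text
t 7.37 B pos [-19.    0.2  -3.9] tool y yaw in B 89.8 F_B [-3.4 -0.6  1.3] w 85.5 q [ 0.35  0.6  -0.29 -0.04 -0.69 -2.12]
```

Request:
send_rows --steps '[[[1,0,0,0,1],[2,0,0,0,1],[3,0,0,0,1],[3,0,-1,0,1],[2,0,-3.5,0,1],[0,0,-3.5,0,1],[0,0,-3.5,0,1],[0,0,-3.5,0,1],[0,0,-3.5,0,1],[0,0,-3.5,0,1]]]'

```text
clock: 8.2
position: [483.2, 76.2, 222.8]
ee_rot: [0.111, 0.994, 0.008, -0.005]
contact_force: [0.2, 0.2, -0.6]
gripper_width: 85.6
```

```bash
python3 st.py; cat > edge.py <<'E'
from h import *
import sys
O=np.array([610,50.5,0]);B=R.from_euler('z',-13,degrees=True)
for n in("side","top"):
    im,d=optics.get_image(n);P=B.inv().apply((cloud(n,d).reshape(-1,3)-O)).reshape(420,560,3)
    m=(d>0)&(im.max(-1)<75)&(abs(P[...,1])<110)&(P[...,0]>-60)&(P[...,0]<110)&(P[...,2]>6)&(P[...,2]<140)
    m=cv2.morphologyEx(m.astype(np.uint8),cv2.MORPH_OPEN,np.ones((3,3)))>0
    Q=P[m]; print(n,m.sum())
    if len(Q)>50:
        print(" mins",np.percentile(Q,2,0).round(0),"max",np.percentile(Q,98,0).round(0))
        c=np.median(Q,0);nv=np.linalg.svd(Q-c,full_matrices=False)[2][2];nv*=np.sign(nv[2]);print(" c",c.round(0),"normal",nv.round(3),"tilt",np.degrees(np.arccos(nv[2])).round(1),"yaw",np.degrees(np.arctan2(nv[1],-nv[0])).round(1))
    cv2.imwrite(f"pics/{n}_{sys.argv[1]}.png",im)
S,T=[cv2.imread(f"pics/{n}_{sys.argv[1]}.png") for n in("side","top")]
cv2.imwrite(f"pics/{sys.argv[1]}.png",np.hstack([cv2.resize(S[130:310,170:340],(400,424)),cv2.resize(T[100:280,200:370],(400,424))]))
E
python3 edge.py a
```

```text
t 8.2 B pos [-129.3   -3.5  222.8] tool y yaw in B 90.3 F_B [ 0.1  0.3 -0.6] w 85.6 q [ 0.48  0.16 -0.32 -0.02 -1.09 -2.26]
side 2305
 mins [ -9. -60.  10.] max [ 57.  76. 114.]
 c [24. 18. 68.] normal [-0.86   0.012  0.511] tilt 59.3 yaw 0.8
top 716
 mins [ -9. -63.  14.] max [ 60. -16. 115.]
 c [ 30. -39.  81.] normal [-0.851  0.003  0.525] tilt 58.3 yaw 0.2
```

View pics/a.png

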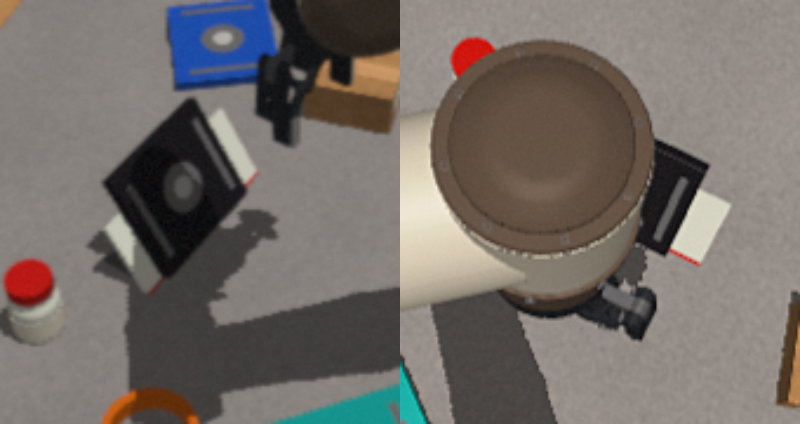

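The side view shows it leaning fully on the slope (disc at (183,187), plain face toward us), tilt about 59°, yaw under 1°. Condition 1 looks met. Now I turn the jaws 90° to straddle the raised edge.

Request:
send_rows --steps '[[[0,0,0,-0.122,1],[0,0,0,-0.122,1],[0,0,0,-0.122,1],[0,0,0,-0.122,1],[0,0,0,-0.122,1],[0,0,0,-0.122,1],[0,0,0,-0.122,1],[0,0,0,-0.122,1],[0,0,0,-0.122,1],[0,0,0,-0.122,1]]]'

```text
clock: 9.13
position: [492.1, 79.8, 232.8]
ee_rot: [-0.493, 0.87, 0.005, 0.025]
contact_force: [-0.2, -0.7, -0.3]
gripper_width: 85.3
```

Request:
send_rows --steps '[[[0,0,0,-0.122,1],[0,0,0,-0.122,1],[0,0,0,-0.11,1],[0,-3,0,0,1],[0,-3,0,0,1],[0,-3,0,0,1],[0,-3,0,0,1],[0,0,0,0,1]]]'

```text
clock: 9.8
position: [615.8, 60.0, 238.5]
ee_rot: [-0.647, 0.762, -0.005, 0.035]
contact_force: [0.8, 0.7, 1.3]
gripper_width: 85.4
```

```bash
python3 st.py
```

```text
t 9.8 B pos [  3.5  10.6 238.5] tool y yaw in B -176.4 F_B [0.6 0.8 1.3] w 85.4 q [ 0.35  0.34 -0.04 -0.02 -1.13 -0.51]
```

Request:
send_rows --steps '[[[0.2,-1.6,0,0.06,1],[0.2,-1.6,0,0,1],[0,-1.6,0,0,1],[0,0,2.5,0,1],[0,0,2.5,0,1],[0,0,2.5,0,1],[0,0,0,0,1]]]'

```text
clock: 10.38
position: [672.4, 49.2, 163.8]
ee_rot: [-0.622, 0.782, -0.008, 0.042]
contact_force: [-1.3, -0.7, -1.2]
gripper_width: 85.6
```

```bash
cat >> st.py <<'E'
print("tool z in B",B.inv().apply(r.apply([0,0,1])).round(3))
E
python3 st.py
```

```text
t 10.38 B pos [ 61.1  12.7 163.8] tool y yaw in B 179.9 F_B [-1.1 -1.  -1.2] w 85.6 q [ 0.31  0.48 -0.01 -0.02 -1.   -0.52]
tool z in B [ 0.064  0.055 -0.996]
```

Request:
send_rows --steps '[[[0.6,0.7,2,0,1],[0.6,0.7,2,0,1],[0,0,2,0,1],[0,0,2,0,1],[0,0,0.8,0,1],[0,0,0,0,1]]]'

```text
clock: 10.88
position: [665.6, 45.3, 78.9]
ee_rot: [-0.624, 0.78, -0.013, 0.048]
contact_force: [0.3, 0.0, -1.2]
gripper_width: 85.2
```

```bash
python3 st.py; python3 edge.py b
```

```text
t 10.88 B pos [55.4  7.4 78.9] tool y yaw in B -179.8 F_B [ 0.2  0.1 -1.2] w 85.2 q [ 0.3   0.55 -0.14 -0.02 -0.79 -0.52]
tool z in B [ 0.079  0.059 -0.995]
side 1902
 mins [-10. -53.  10.] max [ 58.  76. 122.]
 c [15. 25. 59.] normal [-0.893  0.065  0.446] tilt 63.5 yaw 4.2
top 1720
 mins [-10. -62.  12.] max [ 57.  74. 114.]
 c [22. -8. 66.] normal [-0.86  -0.002  0.51 ] tilt 59.3 yaw -0.1
```

View pics/b.png

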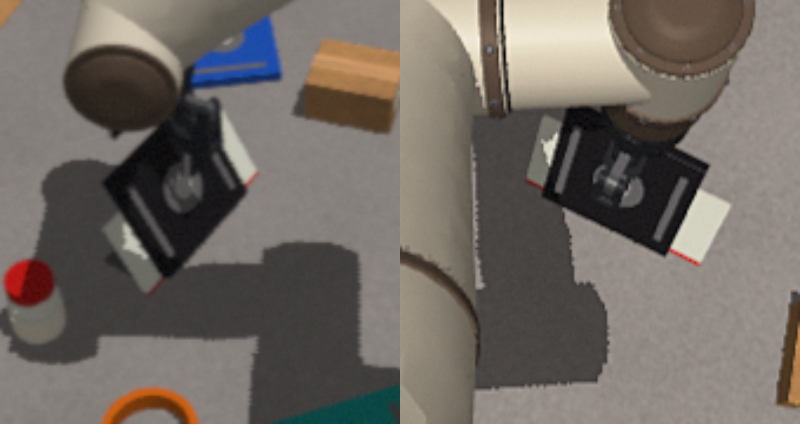

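The jaws straddle the raised edge, with the front finger over the disc at (185,185) in the side view. The cartridge is undisturbed. Pulling the top toward the robot.

Request:
send_rows --steps '[[[0,0.6,-0.05,0,1],[0,0.6,-0.05,0,1],[0,0.6,-0.05,0,1],[0,0.6,-0.05,0,1],[0,0.6,-0.05,0,1],[0,0.6,-0.05,0,1],[0,0.6,-0.05,0,1],[0,0.6,-0.05,0,1]]]'

```text
clock: 11.65
position: [620.4, 58.0, 89.2]
ee_rot: [-0.625, 0.779, -0.017, 0.057]
contact_force: [-0.0, -0.3, 1.2]
gripper_width: 85.4
```

```bash
python3 st.py; python3 edge.py c
```

```text
t 11.65 B pos [ 8.5  9.6 89.2] tool y yaw in B -179.7 F_B [ 0.  -0.3  1.2] w 85.4 q [ 0.35  0.46 -0.26 -0.01 -0.73 -0.57]
tool z in B [ 0.097  0.067 -0.993]
side 1871
 mins [-45. -47.  10.] max [ 47.  76. 126.]
 c [12. 27. 67.] normal [-0.946  0.105  0.308] tilt 72.1 yaw 6.4
top 764
 mins [-12. -63.  10.] max [ 40.  70. 120.]
 c [  3. -35.  48.] normal [-0.921  0.003  0.389] tilt 67.1 yaw 0.2
```

Request:
send_rows --steps '[[[0,0.5,0.05,0,1],[0,0.5,0.05,0,1],[0,0.5,0.05,0,1],[0,0.5,0.05,0,1],[0,0.5,0.05,0,1],[0,0.5,0.05,0,1],[0,0.5,0.05,0,1],[0,0.5,0.05,0,1]]]'

```text
clock: 12.42
position: [576.9, 67.3, 78.9]
ee_rot: [-0.624, 0.779, -0.016, 0.054]
contact_force: [-0.0, -0.4, 0.7]
gripper_width: 85.4
```

```bash
python3 st.py; python3 edge.py d
```

```text
t 12.42 B pos [-36.    8.9  78.9] tool y yaw in B -179.8 F_B [ 0.1 -0.4  0.7] w 85.4 q [ 0.4   0.42 -0.38  0.   -0.66 -0.62]
tool z in B [ 0.092  0.065 -0.994]
side 1214
 mins [-19. -48.   8.] max [ 13.  76. 128.]
 c [-15.  34.  72.] normal [ 1.    -0.017  0.   ] tilt 90.0 yaw -179.0
top 144
 mins [-24. -63.  19.] max [-12. -38. 127.]
 c [-20. -52. 109.] normal [1.    0.004 0.025] tilt 88.5 yaw 179.8
```

The cartridge now stands vertical and square at the foot. Pushing it over, with the front finger catching it.

Request:
send_rows --steps '[[[0,0.4,0,0,1],[0,0.4,0,0,1],[0,0.4,0,0,1],[0,0.4,0,0,1],[0,0.3,0,0,1],[0,0,0,0,1],[0,0,0,0,1]]]'

```text
clock: 13.1
position: [554.8, 71.7, 76.3]
ee_rot: [-0.624, 0.779, -0.015, 0.053]
contact_force: [0.4, -0.1, -0.8]
gripper_width: 85.2
```

```bash
sed -i 's/P\[...,0\]>-60/P[...,0]>-150/' edge.py; python3 st.py; python3 edge.py e
```

```text
t 13.1 B pos [-58.6   8.2  76.3] tool y yaw in B -179.8 F_B [ 0.4 -0.  -0.8] w 85.2 q [ 0.42  0.39 -0.43  0.   -0.63 -0.64]
tool z in B [ 0.089  0.064 -0.994]
side 748
 mins [-117.  -26.   12.] max [ -7.  77. 130.]
 c [-72.  44.  87.] normal [0.68  0.289 0.674] tilt 47.6 yaw 157.0
top 406
 mins [-101.  -63.   15.] max [-12. -12.  98.]
 c [-83. -51.  87.] normal [0.697 0.069 0.714] tilt 44.5 yaw 174.3
```

View pics/e.png

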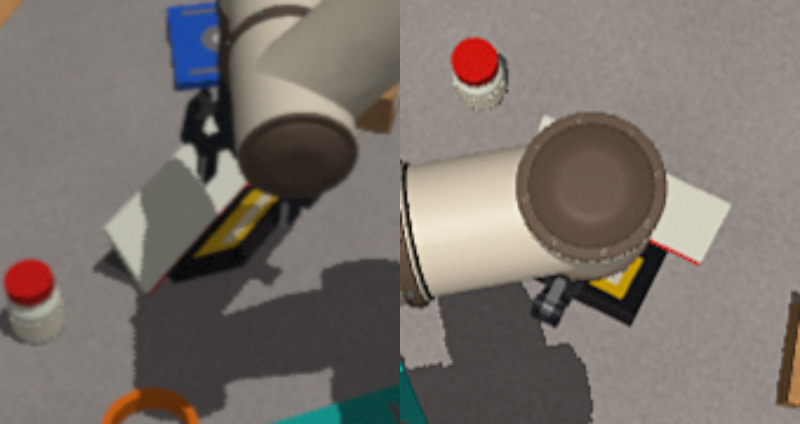

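Label is up; the cartridge leans at about 45° on the front finger, with its lower edge at the red foot line (side crop (180,275)–(250,185)). Lowering it.

Request:
send_rows --steps '[[[0,0.2,0.6,0,1],[0,0.2,0.6,0,1],[0,0.2,0.6,0,1],[0,0.2,0.6,0,1],[0,0.2,0.6,0,1],[0,0.2,0.6,0,1],[0,0.2,0.6,0,1],[0,0.2,0.6,0,1],[0,0.1,0.4,0,1],[0,0,0,0,1]]]'

```text
clock: 14.03
position: [537.0, 76.5, 13.9]
ee_rot: [-0.624, 0.78, -0.013, 0.047]
contact_force: [-2.0, 0.8, -0.7]
gripper_width: 85.2
```

```bash
python3 st.py; python3 edge.py f
```

```text
t 14.03 B pos [-77.    8.9  13.9] tool y yaw in B -179.9 F_B [-2.1  0.3 -0.7] w 85.2 q [ 0.44  0.47 -0.52  0.01 -0.48 -0.67]
tool z in B [ 0.078  0.057 -0.995]
side 1297
 mins [-123.  -12.   11.] max [  3.  77. 134.]
 c [-37.  30.  32.] normal [0.309 0.86  0.406] tilt 66.0 yaw 109.8
top 596
 mins [-147.  -62.   14.] max [ -1.  10. 126.]
 c [-87. -49.  32.] normal [ 0.09  -0.765  0.638] tilt 50.3 yaw -96.7
```

Request:
send_rows --steps '[[[0,0.4,0,0,1],[0,0.4,-0.05,0,1],[0,0.4,-0.05,0,1],[0,0.4,-0.05,0,1],[0,0.4,-0.05,0,1],[0,0.3,-0.05,0,1],[0,0,0,0,1]]]'

```text
clock: 14.72
position: [519.1, 84.1, 19.7]
ee_rot: [-0.624, 0.779, -0.016, 0.055]
contact_force: [-1.1, -0.2, -0.5]
gripper_width: 85.5
```

```bash
python3 st.py; python3 edge.py g
```

```text
t 14.72 B pos [-96.1  12.3  19.7] tool y yaw in B -179.8 F_B [-1.  -0.4 -0.5] w 85.5 q [ 0.47  0.44 -0.57  0.02 -0.44 -0.71]
tool z in B [ 0.092  0.066 -0.994]
side 1451
 mins [-128.  -20.    8.] max [ -0.  77. 133.]
 c [-55.  23.  15.] normal [0.208 0.96  0.187] tilt 79.2 yaw 102.2
top 603
 mins [-122.  -62.   11.] max [-2. 71. 17.]
 c [-37. -49.  14.] normal [ 0.001 -0.003  1.   ] tilt 0.2 yaw -107.8
```

View pics/g.png

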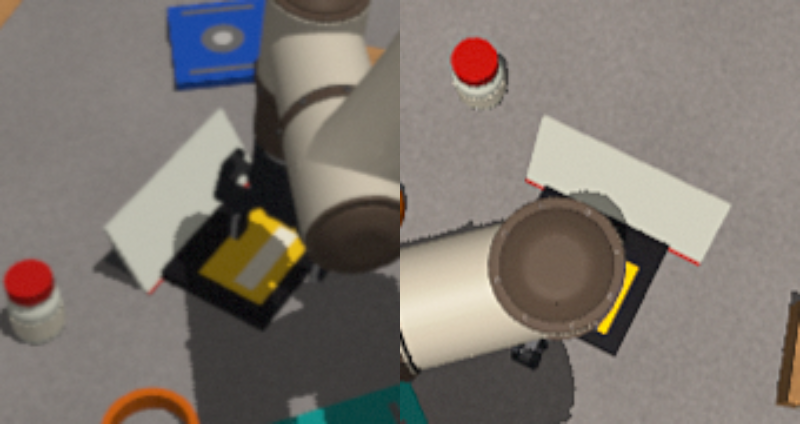

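It lies flat, label up, against the red line. Lifting clear to measure.

Request:
send_rows --steps '[[[0,0,-2,0,1],[0,0,-3.5,0,1],[0,0,-3.5,0,1],[0,0,-3.5,0,1],[0,0,-3.5,0,1],[3.5,0,0,0,1],[3.5,0,0,0,1],[3.5,0,0,0,1],[3.5,0,0,0,1],[3.5,0,0,0,1]]]'

```text
clock: 15.65
position: [469.5, -94.2, 178.5]
ee_rot: [-0.629, 0.775, -0.019, 0.059]
contact_force: [0.3, -0.5, -0.2]
gripper_width: 85.6
```

Request:
send_rows --steps '[[[3.8,0,0,0,1],[3.8,0,0,0,1],[3.8,0,0,0,1],[3.8,0,0,0,1],[0,0,0,0,1]]]'

```text
clock: 16.07
position: [435.8, -254.2, 169.0]
ee_rot: [-0.628, 0.776, -0.021, 0.06]
contact_force: [0.9, 0.4, -0.0]
gripper_width: 85.6
```

```bash
python3 st.py; cat > fin.py <<'E'
from m import *
T,d=optics.get_image("top");S,ds=optics.get_image("side");I={"top":(T,d),"side":(S,ds)}
for n in I:
    im,d=I[n];P=cloud(n,d)
    for o in foot(im,n):
        if o[1][0]>245: print(n,"foot",o[2],o[3]); F=o[3]
    k=np.array([560,70])
    reg=(np.hypot(P[...,0]-550,P[...,1]-62)<110)&(P[...,2]<30)
    hsv=cv2.cvtColor(im,cv2.COLOR_BGR2HSV);m=reg&((im.max(-1)<60)|((hsv[...,0]>20)&(hsv[...,0]<34)&(hsv[...,1]>120)))
    m=cv2.morphologyEx(m.astype(np.uint8),cv2.MORPH_CLOSE,np.ones((11,11)));m=cv2.morphologyEx(m,cv2.MORPH_OPEN,np.ones((7,7)))
    c=max(cv2.findContours(m,0,1)[0],key=cv2.contourArea);Q=np.array([ray(n,p[0],12)[:2] for p in c],np.float32)
    r=cv2.minAreaRect(Q);a=r[2] if r[1][0]>r[1][1] else r[2]+90
    O=np.array([610,50.5]);rel=np.array(r[0])-O;t=np.radians(-13);print(n,"cart",r,"long axis",a,"B xy",(rel@[np.cos(t),np.sin(t)]).round(1),(rel@[-np.sin(t),np.cos(t)]).round(1))
    q=P[m>0];print(" z",np.percentile(q[:,2],[5,50,95]).round(1))
cv2.imwrite("pics/fin.png",np.hstack([cv2.resize(S[130:310,170:340],(400,424)),cv2.resize(T[100:280,200:370],(400,424))]))
E
python3 fin.py
```

```text
t 16.07 B pos [-101.2 -336.1  169. ] tool y yaw in B -179.3 F_B [ 0.8  0.6 -0. ] w 85.6 q [-0.25  0.2  -0.4  -0.09 -0.87  0.1 ]
tool z in B [ 0.107  0.068 -0.992]
top cart ((551.8084716796875, 71.83037567138672), (140.21798706054688, 124.4445571899414), 77.0619888305664) long axis 77.0619888305664 B xy -61.5 7.7
 z [11.9 14.5 17.1]
side cart ((550.9306030273438, 72.7391586303711), (147.66546630859375, 126.20984649658203), 76.9896469116211) long axis 76.9896469116211 B xy -62.6 8.4
 z [10.3 14.5 17.6]
```

View pics/fin.png

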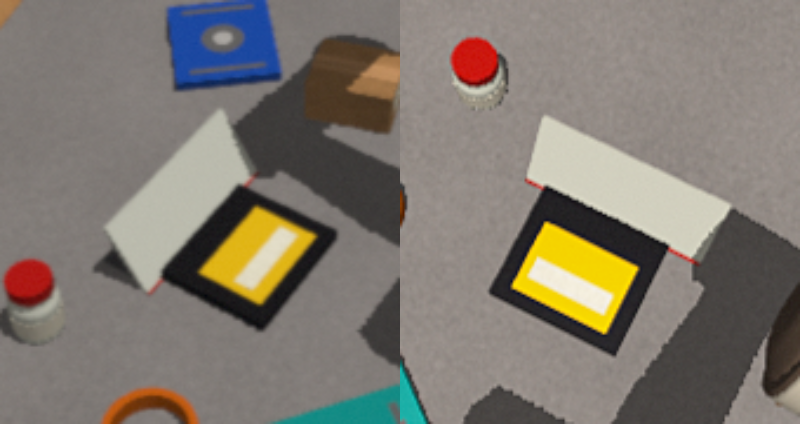

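It lies label up and flush on the red line. Measured x is about −62 mm, y about +8 mm, and it is square within 0.1°. No squaring push is needed.

```bash
python3 -c "
from bench import job
print(job.job_done())"
```

```text
the job is handed in; nothing more can be done
None
```

The cartridge is flat on the bench, label up, let go and flush against the foot of the backstop. I handed it in at about 16 s of the 72 s allowed; the hand-in gave no verdict.

**What I did:** I pushed it squarely up the slope with the open fingers, with wrist readings between moves below about 7 N. It leaned there on its own at about 59°. I then straddled the raised edge with the open jaws, pulled it upright and tipped it over onto the front finger. From there I lowered it until it dropped flat. I never closed the jaws on it, so it was hooked and tipped rather than gripped.

**Last checks:**

| Check | Measured | Allowed |
|---|---|---|
| Centre, backstop x (top / side camera) | −61.5 / −62.6 mm | −70.5 to −55 mm |
| Centre, backstop y (top / side camera) | +7.7 / +8.4 mm | ±50 mm |
| Squareness to the foot line | about 0.1° | about 5° |
| Top face height | about 14.5 mm (flat is 14 mm) | – |

- **Robot clear:** the gripper was parked about 170 mm up, touching nothing.
- **Bystanders:** the glue jar, carton and tape roll looked unmoved in the pictures, as far as they were in view. I did not re-measure them.
- **Foot line:** it was not re-detected in the last pictures, so the x, y and squareness figures use its position from the start. The cartridge sits visibly against the red line in both views.
- **Tool tilt:** the tool drifted about 7° off vertical during the moves. It did no harm here.

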